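# Pin the casting frame shut

## Task

Swing the open side of the mould-casting frame shut, then take the loose steel pin from the tool block, thread it down through all three eyes at the frame's corner until its collar sits flush on the top eye, and let go. The middle eye's bracket is only roughly set, so feel for its hole and never force the pin; leave the mug, bowl and jar where they are.

Things in the scene. Friction and masses are not known exactly. Their poses are not given: they have to be found in the camera images.
- frame: Casting frame: plywood sides on a grey board 240 (x) x 260 (y) x 12 mm, fixed to the table, a clay-coloured model inside. Origin: centre of the board's underside, on the table, z up. Its sides reach 90 mm above the table. The swinging side (gate) faces the frame's -x; the steel eyes for the pin are at its -x, -y corner.
- mid_eye_nominal (a point): Nominal centre of the middle eye's top, fixed to the frame at x = -70, y = -110 mm, 68 mm above the table. The eye is a rigid steel plate 12 mm thick, 48 (x) x 36 (y) mm, on a slotted bracket outside the -y side. Its 14 mm hole really lies up to 10 mm to either side of this point along the frame's x (not measured, hidden beneath the top eye), exact in y.
- hinge (a point): On the gate's upright hinge axis, 92 mm above the table, at x = -70, y = +90 mm in the frame's axes. It does not move with the gate.
- gate (a joint): Gate angle about the hinge, rad: 0 when square to the frame's sides (top eye right above mid_eye_nominal), growing as it swings out towards the frame's -x; starts at 0.18 to 0.38. It goes inward past 0 to a stop at -0.072. It stays where left and takes about 1 N at the eyes to swing, so a pin standing in the top eye can swing it too.
- top_eye (a point): Centre of the mouth of the gate's top eye, 92 mm above the table, 200 mm from the hinge axis; its x is square to the gate, into the frame. Steel plate 12 mm thick, 36 (x) x 40 (y) mm, hole 14 mm; 12 mm of air, then the middle eye. The gate's lower eye (same size, 32 to 44 mm above the table) has play: it may sit up to 2 mm off along x and is pushed aside by about 1 N.
- gate_face (a point): On the outer face of the gate (towards the frame's -x) near its top edge: 91 mm above the table, 140 mm from the hinge axis; x points into the frame, square to the gate. Plywood panel 12 mm thick, 15 to 91 mm above the table, 6 to 182 mm from the hinge axis. Push about here, square to the gate, to swing it.
- pin: Loose steel pin, about 120 g, upright in the tool block. Origin: centre of its lower tip; z up to the handle. Shaft 12 mm across, 72 mm long, the last 6 mm tapering to an 8 mm flat tip; then a collar 26 mm across, 4 mm thick; then a flat handle 28 mm along x, 14 mm along y, 42 mm tall (76 to 118 mm above the tip). Seated, its tip is 20 mm above the table.
- pin_collar (a point): Centre of the collar's underside, 72 mm above the pin's tip; it rests on the top eye when the pin is home.
- pin_grip (a point): Place to pinch the handle across its 14 mm, 100 mm above the tip; same axes as the pin.
- holder: Brown wooden tool block 110 x 70 x 80 mm fixed to the table, origin at the centre of its underside; the pin stands in its middle hole (14.5 mm) with the collar on the block's top, and its handle is in line with the block's long side (x).
- mug: White mug, 76 mm across, 85 mm tall, a bystander; origin at the centre of its underside.
- bowl: Blue ceramic bowl, 120 mm across, 50 mm tall, a bystander; origin at the centre of its underside.
- jar: Small amber jar with a white cap, 54 mm across, 70 mm tall, a bystander; origin at the centre of its underside.
Not all that is in view belongs to the job. Several things have the shape of the pin; the one meant has the colours described above.

How it is judged:
By the outcome, as a careful person would: the job done as asked, in the order asked, and still so for the second after the job is handed in, with the robot touching nothing.
It also fails if it takes over 67 s, if anything falls off the work surface, if the arm or the gripper's body presses on something with over 40 N, if the wrist force passes 120 N, or if a joint passes its speed limit or range.

## Robot

A 6-joint arm with a two-finger parallel gripper is mounted at the origin on the work surface. World frame = base frame: x ahead of the robot, y to its left, z up, the work surface at z = 0. Lengths are in m, angles in rad, forces in N, time in s.
With the tool pointing down it reaches from about 0.35 to 0.925 m from the base axis. Payload 6.4 kg.
Tool frame: the origin (TCP) lies midway between the tips of the shut fingers; the grasp point (between the pads) lies r.grip_depth behind it (r.grip_depth is the distance from the TCP to the grasp point, in m); z points along the fingers, y is the line along which they close (so a half turn about z gives the same grasp; the last joint's range is limited). The gripper opens to 85 mm and grips with 20 to 120 N. Pads are 22 mm wide; open, the fingers measure 114 mm over their backs; the gripper's body (76 mm by 85 mm) begins 54 mm behind the grasp point. The pads swing forward as they close: fully open they stand 13 mm farther back than shut.
Start: joints at [-1.305, 0.245, 1.558, -0, 1.339, -0.174], TCP at [0.277, -0.588, 0.231] pointing down, gripper open.
Joint ranges: [-3.13, 3.13], [-1.02, 2.26], [0.13, 2.54], [-0.95, 4.09], [0.21, 2.88], [-2.74, 2.74]. Speed limits (rad/s): [2.57, 2.57, 3.14, 3.14, 3.14, 3.14].

## Interface

Orientations are given as a 3x3 rotation matrix whose columns are the frame's x, y, z axes.
In Python, from cell import r, vision gives the robot as it stands. The module is installed in compiled form; this text tells all that it offers.
- The arm moves only by the tool drive_tool, never from a script. Its argument "deltas" is a list of rows, each a list of 7 numbers: the shift along the world's x, y, z in m, then the turn, a rotation vector about the world's x, y, z in rad, then the closure in counts, from 0 (fully open) to 255 (shut). In form: [[dx, dy, dz, rx, ry, rz, gripper], ...]. A call has 1 to 12 rows; each row is the pose to reach, as a shift and turn from the pose commanded when the call began; what a row does not reach only later rows make up. A row lasts 1/8 s, in which the tool goes at most 62.5 mm and 10.7 degrees, less where a joint would pass 70% of its speed; a pose out of reach is approached as far as the arm can. A call with a gripper value outside its range is refused whole. The fingers move at their own pace and stop on an object; "squeeze" is the grip in N (left out, the last holds). Time passes only in rows, so rows that repeat a pose let the fingers close. It gives the time, the measured TCP pose, the force, the opening and the grip force at its end, in the units of the state.
- r.sense(): the state, without advancing time (a new reading comes with each control period).
- vision.grab_frame(name): name is "side" or "top" or "wrist"; returns a dict with "pixels" (420x560x3 uint8, blue, green, red), "fov_y" (degrees; the focal length in pixels is half the picture's height over the tangent of half this angle, whatever the lens; pixels are square), "cx", "cy" (the principal point, pixels), "cam_to_world" (4x4, takes a point from camera to world coordinates). Camera axes: x right, y down, z forward; pixel columns grow to the right and rows downward; lengths in m; the calibration is good to about 2 mm. The wrist camera is an equidistant fisheye: a pixel r from the principal point sees the ray r / f radians off the axis. A picture is of the moment at which its call begins. There is no depth.
- r.finish_job(): hands the job in; it is judged then, once.
The state is a dict: "t": time; "joint_positions": joint angles; "qd": joint speeds; "tau": joint torques, N m; "tool_pos": TCP position; "tcp_rot": TCP orientation; "ft_force": force on the tool from outside, world axes, zero at the start; "wrist_torque": the same for the moment, N m; "width": opening from 0.0 (shut) to 1.0 (fully open); "grip_force": force on a finger pad.
Only numpy, scipy, OpenCV 4.12 (cv2) and the standard library are available. Lean on these libraries where they do the work, as an engineer would, in place of code of your own. Each camera call takes 0.05 s, during which the arm holds its last target. There are 200 camera calls.

## Working session

There is one attempt and no reset: what is moved stays moved. The work goes in short steps, Python scripts to look and compute and a tool call to move; the robot and the scene stay as the last step left them, time stands still between calls to the robot, and variables do not carry over. Pictures are saved under pics/ and viewed, at most 10 in all, crops included, and the job is handed in when it is done.

Besides the shell and the picture viewer there is one more tool, called after "Call:" by a JSON object that holds its "method" and its "body", one argument or row to a line. drive_tool: Moves the arm, as the interface text tells. Its arguments: {"type":"object","properties":{"deltas":{"type":"array","items":{"type":"array","items":{"type":"number"}}},"squeeze":{"type":"number"}},"required":["deltas"]}

```bash
mkdir -p pics
cat > h.py <<'E'
import numpy as np, cv2
from cell import r, vision
def grab(n,fn=None):
    f=vision.grab_frame(n)
    if fn: cv2.imwrite(fn,f["pixels"])
    return f
def foc(f): return 210/np.tan(np.radians(f["fov_y"])/2)
def ray(f,u,v,fish=False):
    F=foc(f); a=np.array([u-f["cx"],v-f["cy"]])
    if fish:
        R=np.hypot(*a); t=R/F; d=np.array([*(a/max(R,1e-9)*np.sin(t)),np.cos(t)])
    else: d=np.array([*(a/F),1.])
    M=f["cam_to_world"]; return M[:3,3],M[:3,:3]@(d/np.linalg.norm(d))
def atz(f,u,v,z,fish=False):
    o,d=ray(f,u,v,fish); return o+d*(z-o[2])/d[2]
def proj(f,p,fish=False):
    M=f["cam_to_world"]; c=M[:3,:3].T@(np.array(p)-M[:3,3]); F=foc(f)
    if fish:
        R=np.hypot(c[0],c[1]); t=np.arctan2(R,c[2]); return np.array([f["cx"],f["cy"]])+F*t*c[:2]/R
    return np.array([f["cx"],f["cy"]])+F*c[:2]/c[2]
E
python3 - <<'E'
from h import *
import pickle
for n in("top","side"):
    f=grab(n,f"pics/{n}0.png"); pickle.dump(f,open(f"{n}0.pkl","wb"))
    print(n,f["fov_y"],f["cx"],f["cy"],f["cam_to_world"].round(3).tolist())
print(r.grip_depth, r.sense())
E
```

```text
top 43.189289430674954 274.1730682989287 219.0902085883531 [[0.026, -0.994, 0.102, 0.422], [-1.0, -0.024, 0.018, -0.003], [-0.015, -0.102, -0.995, 1.288], [0.0, 0.0, 0.0, 1.0]]
side 54.7073001574384 281.47582261666315 208.22151974308625 [[0.957, -0.22, 0.188, 0.377], [-0.289, -0.746, 0.601, -0.554], [0.008, -0.629, -0.777, 0.818], [0.0, 0.0, 0.0, 1.0]]
0.0187 {'t': 0.1, 'joint_positions': array([-1.30506631e+00,  2.45762097e-01,  1.55894404e+00, -2.27104542e-05,
        1.33866496e+00, -1.74121452e-01]), 'qd': array([ 8.53947253e-05, -2.31845716e-03, -3.28502776e-03,  7.77402542e-04,
        8.63050659e-04, -2.60681291e-04]), 'tau': array([ 2.07449964e-03, -4.30673897e+01, -3.27128291e+01,  3.14500852e-06,
        2.88517047e-03, -1.41324537e-05]), 'tool_pos': array([ 0.27662321, -0.58762975,  0.23025116]), 'tcp_rot': array([[ 9.04812756e-01,  4.25809392e-01, -4.88370654e-04],
       [ 4.25809576e-01, -9.04811185e-01,  1.71022297e-03],
       [ 2.86345772e-04, -1.75538446e-03, -9.99998418e-01]]), 'ft_force': array([0.45285022, 0.11729809, 1.30252535]), 'wrist_torque': array([0.00508817, 0.04603069, 0.02857223]), 'grip_force': 0.0, 'width': 0.9995160481505484}
```

View pics/top0.png

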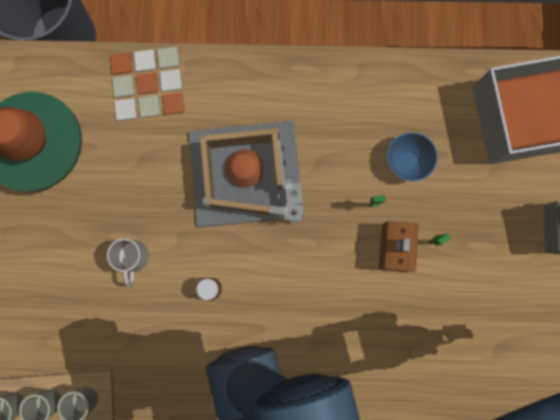

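View pics/side0.png

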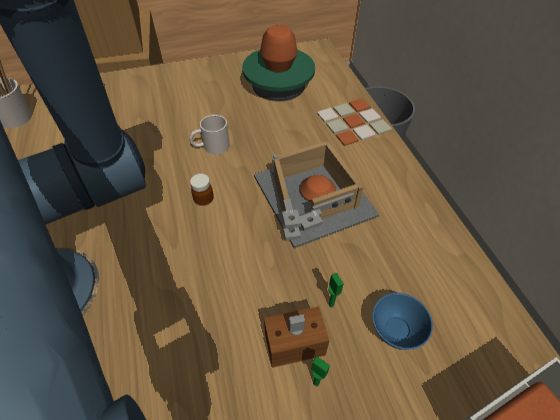

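The top view shows the frame at about (245,170), with its eyes at about (290,200) and the gate facing -u/+v (towards the robot). There are three pin-shaped things: grey in the brown block (404,244), green lying at (377,200) and green lying at (442,239). The grey steel pin standing in the block fits the description. I'll confirm it in an enlarged crop.

Run:
```python
import cv2
i=cv2.imread("pics/top0.png")[115:275,185:455]
cv2.imwrite("pics/c0.png",cv2.resize(i,(783,464),interpolation=cv2.INTER_CUBIC))
```

```text
(no output)
```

View pics/c0.png

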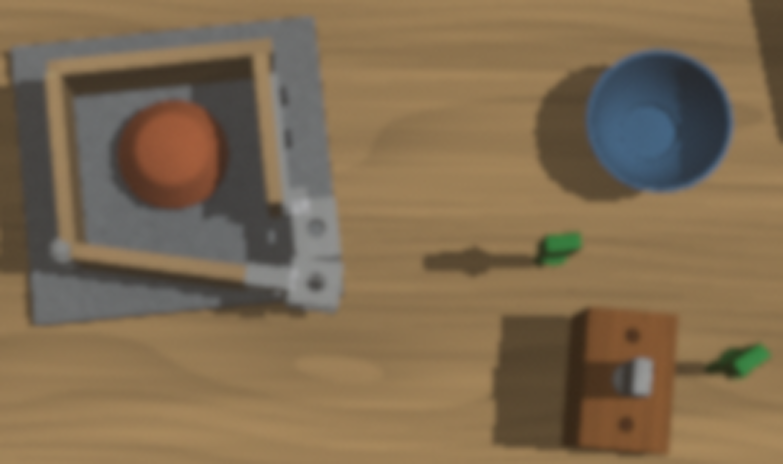

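The crop confirms it: the grey handle with its collar stands in the block's middle hole (crop 635,377), and the other two are green. The gate's eye is at crop (316,282). A second hole at crop (316,227) is probably the middle eye, uncovered while the gate is open.

Run:
```python
from h import *
import pickle
f=pickle.load(open("top0.pkl","rb"))
c=lambda x,y,z: atz(f,185+(x+.5)/2.9-.5,115+(y+.5)/2.9-.5,z)
TL,TR,BL=c(12,47,.012),c(313,16,.012),c(32,323,.012)
print("board",TL,TR,BL,np.linalg.norm(TL-TR),np.linalg.norm(TL-BL))
ex=(TL-BL)[:2];ex/=np.linalg.norm(ex);ey=(TL-TR)[:2];ey/=np.linalg.norm(ey)
ax=np.arctan2(ex[1],ex[0]);ay=np.arctan2(ey[1],ey[0])-np.pi/2
cen=((TR+BL)/2)[:2];print("yaw",ax,ay,"centre",cen)
yaw=(ax+ay)/2;R=np.array([[np.cos(yaw),-np.sin(yaw)],[np.sin(yaw),np.cos(yaw)]])
fr=lambda p:R.T@(p[:2]-cen)
print("hinge",c(60,250,.092),fr(c(60,250,.092)),"eye",c(316,282,.092),fr(c(316,282,.092)),"mid",c(316,227,.068),fr(c(316,227,.068)))
for n,p in dict(tl=(587,309),tr=(677,317),bl=(577,445),br=(668,453)).items(): print(n,c(*p,.08))
print("hole",c(632,335,.08),c(626,424,.08),"handle top",c(641,377,.118+.008))
```

```text
board [0.76577609 0.23615697 0.012     ] [ 0.79828669 -0.01898374  0.012     ] [0.53078719 0.20940341 0.012     ] 0.25720364995610345 0.23650694648513018
yaw 0.11336219224532267 0.12673924799122505 centre [0.66453694 0.09520984]
hinge [0.58203713 0.17640169 0.092     ] [-0.07218227  0.09048787] eye [ 0.56161688 -0.0251404   0.092     ] [-0.11659275 -0.10715805] mid [ 0.60873551 -0.02459134  0.068     ] [-0.0697475  -0.11225599]
tl [ 0.54682724 -0.23874061  0.08      ]
tr [ 0.54224465 -0.30917891  0.08      ]
bl [ 0.44012675 -0.23144553  0.08      ]
br [ 0.43575696 -0.30204539  0.08      ]
hole [ 0.52719188 -0.2740102   0.08      ] [ 0.45742783 -0.26944982  0.08      ] handle top [ 0.49163838 -0.27048467  0.126     ]
```

The frame, board size, hinge and eye all agree with the given sizes: yaw ≈0.12 and gate ≈0.22 rad. The second hole sits at frame (-70,-112), so it is the middle eye. I'll shut the fingers, go above the eyes and look with the wrist camera.

Call:
{"method": "drive_tool", "body": {
  "deltas": [
    [0.02,0.05,0.03,0,0,-0.03,255],
    [0.22,0.57,0.05,0,0,-0.32,255],
    [0.22,0.57,0.05,0,0,-0.32,255],
    [0.22,0.57,0.05,0,0,-0.32,255],
    [0.22,0.57,0.05,0,0,-0.32,255],
    [0.22,0.57,0.05,0,0,-0.32,255],
    [0.22,0.57,0.05,0,0,-0.32,255],
    [0.22,0.57,0.05,0,0,-0.32,255],
    [0.22,0.57,0.05,0,0,-0.32,255],
    [0.22,0.57,0.05,0,0,-0.32,255],
    [0.22,0.57,0.05,0,0,-0.32,255],
    [0.22,0.57,0.05,0,0,-0.32,255]
  ]
}}

```text
t: 1.6
tool_pos: [0.4965, -0.0183, 0.2808]
tcp_rot: [[0.993, 0.12, -0.001], [0.12, -0.993, -0.0], [-0.001, 0.0, -1.0]]
ft_force: [-0.2, 0.3, 0.0]
width: 0.0
grip_force: 0.0
```

Run:
```python
from h import *
import pickle
f=grab("wrist","pics/w1.png");pickle.dump(f,open("w1.pkl","wb"));s=r.sense()
print(s["t"],s["tool_pos"],s["tcp_rot"].round(3).tolist(),f["fov_y"],f["cx"],f["cy"],f["cam_to_world"].round(3).tolist())
print(proj(f,[.5616,-.0251,.092],1),proj(f,[.6087,-.0246,.068],1))
```

```text
1.65 [ 0.49638657 -0.01891934  0.28088036] [[0.993, 0.118, -0.001], [0.118, -0.993, -0.0], [-0.001, 0.0, -1.0]] 65.70646984690485 288.72670641899657 211.74331424151188 [[0.119, -0.955, -0.27, 0.564], [-0.993, -0.115, -0.033, -0.01], [0.0, 0.272, -0.962, 0.423], [0.0, 0.0, 0.0, 1.0]]
[303.48804898 125.99960923] [307.36754329  83.16410261]
```

View pics/w1.png

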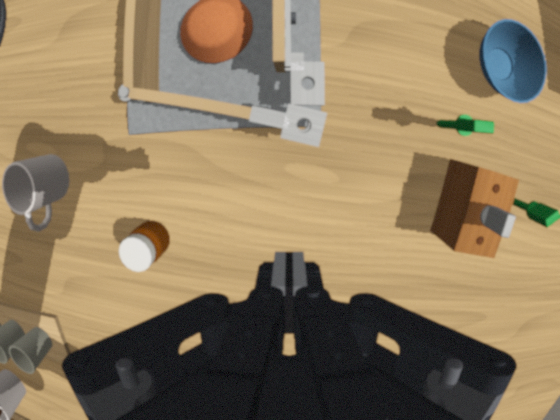

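The wrist view shows the top eye's hole at (305,125), the middle eye's hole at (308,83), the hinge at (124,93) and the steel pin in the block at (497,218). I'll descend in front of the gate and use the close view to measure both holes.

Call:
{"method": "drive_tool", "body": {
  "deltas": [
    [0.02,0.05,-0.05,0,0,0,255],
    [0.025,0.053,-0.1,0,0,0,255],
    [0.025,0.053,-0.15,0,0,0,255],
    [0.025,0.053,-0.19,0,0,0,255],
    [0.025,0.053,-0.21,0,0,0,255],
    [0.025,0.053,-0.21,0,0,0,255],
    [0.025,0.053,-0.21,0,0,0,255]
  ]
}}

```text
t: 2.52
tool_pos: [0.5226, 0.0338, 0.0724]
tcp_rot: [[0.993, 0.118, 0.002], [0.118, -0.993, -0.0], [0.002, 0.001, -1.0]]
ft_force: [0.1, 0.5, -0.0]
width: 0.001
grip_force: 0.0
```

Run:
```python
from h import *
import pickle
f=grab("wrist","pics/w2.png");pickle.dump(f,open("w2.pkl","wb"));s=r.sense()
print(s["t"],s["tool_pos"],s["ft_force"])
print(proj(f,[.5616,-.0251,.092],1),proj(f,[.6087,-.0246,.068],1))
```

```text
2.575 [0.5228394  0.03397893 0.07276601] [-0.21763256 -0.32284784  0.02055383]
[438.01372891 214.26867738] [432.60902327 105.58449404]
```

View pics/w2.png

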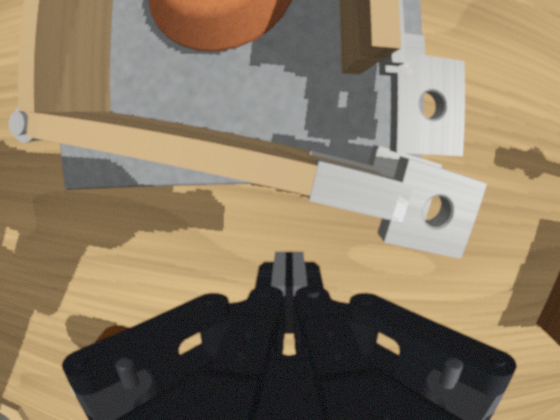

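The close view shows the top eye's hole at (439,211), the middle eye's hole at (433,104) and the hinge at (22,124). The first two are within 3 px of what the overhead measurement predicted.

Run:
```python
from h import *
import pickle
f=pickle.load(open("w2.pkl","rb"))
im=f["pixels"]; g=cv2.cvtColor(im,cv2.COLOR_BGR2GRAY)
def ell(u,v,w=26):
    # rim: bright plate vs. hole
    p=im[v-w:v+w,u-w:u+w].astype(int); sat=p.max(2)-p.min(2)
    m=((g[v-w:v+w,u-w:u+w]<120)|(sat>40)).astype(np.uint8)
    n,l,st,c=cv2.connectedComponentsWithStats(m); k=min((i for i in range(1,n) if st[i,4]>150),key=lambda i:np.hypot(*(c[i]-w)))
    cn,_=cv2.findContours((l==k).astype(np.uint8),0,1)
    print(st[k],c[k]); e=cv2.fitEllipse(max(cn,key=len)); print(e); return np.array(e[0])+[u-w,v-w]
A=ell(439,211);B=ell(433,104);print(A,B)
top=atz(f,*A,.092,1);mid=atz(f,*B,.068,1);h=atz(f,22,124,.092,1)
print("top",top,"mid",mid,"hinge",h,"r",np.linalg.norm((top-h)[:2]),np.linalg.norm((mid-h)[:2]))
H=np.array([.5820,.1764]);print(np.linalg.norm(top[:2]-H),np.linalg.norm(mid[:2]-H))
for hh in (h[:2],H):
    a=lambda p:np.arctan2((p[:2]-hh)[0],-(p[:2]-hh)[1]); print("angle top->mid (rad)",a(mid)-a(top))
```

```text
[ 13  11  26  30 589] [25.90662139 25.79966044]
((25.850616455078125, 25.817020416259766), (22.945602416992188, 31.565073013305664), 23.443321228027344)
[ 17  13  21  28 498] [26.27911647 26.37148594]
((26.293222427368164, 26.393665313720703), (21.5257568359375, 27.976455688476562), 178.81459045410156)
[438.85061646 210.81702042] [433.29322243 104.39366531]
top [ 0.56313536 -0.0251258   0.092     ] mid [ 0.60935061 -0.02488295  0.068     ] hinge [0.58387043 0.17120753 0.092     ] r 0.19742522538641805 0.19773901545896633
0.20240682281427932 0.20313267444056818
angle top->mid (rad) 0.2344384590011744
angle top->mid (rad) 0.22839134686384288
```

Call:
{"method": "drive_tool", "body": {
  "deltas": [
    [0.012,0.001,0,0,0,0,255],
    [0.024,0.002,0,0,0,0,255],
    [0.032,0.003,0,0,0,0,255],
    [0.04,0.004,0,0,0,0,255],
    [0.047,0.005,0,0,0,0,255],
    [0.052,0.005,0,0,0,0,255],
    [0.052,0.005,0,0,0,0,255]
  ]
}}

```text
t: 3.45
tool_pos: [0.5743, 0.0399, 0.0714]
tcp_rot: [[0.993, 0.12, 0.001], [0.12, -0.993, 0.0], [0.001, -0.0, -1.0]]
ft_force: [0.6, 0.3, -0.1]
width: -0.001
grip_force: 0.0
```

```bash
cat > eye.py <<'E'
from h import *
import sys
f=grab("wrist",sys.argv[1]); im=f["pixels"]; g=cv2.cvtColor(im,cv2.COLOR_BGR2GRAY); s=r.sense()
print(s["t"],s["tool_pos"],s["ft_force"].round(2))
if len(sys.argv)>2: p0=np.array([float(sys.argv[2]),float(sys.argv[3]),.092])
else: p0=np.array([.6,-.025,.092])
u,v=proj(f,p0,1).round().astype(int);w=45;print("pred",u,v)
p=im[v-w:v+w,u-w:u+w].astype(int)
m=((g[v-w:v+w,u-w:u+w]<120)|(p.max(2)-p.min(2)>40)).astype(np.uint8)
n,l,st,c=cv2.connectedComponentsWithStats(m)
for i in range(1,n):
    if 150<st[i,4]<1500: q=c[i]+[u-w,v-w]; print(st[i],q.round(1),atz(f,*q,.092,1).round(4))
E
python3 eye.py pics/w3.png
```

```text
3.5 [0.57408776 0.03993589 0.07139297] [0.09 0.46 0.18]
pred 444 246
[ 29  43  26  27 385] [441.8 259. ] [ 0.5937 -0.0259  0.092 ]
```

Call:
{"method": "drive_tool", "body": {
  "deltas": [
    [0.004,0.0005,0,0,0,0,255],
    [0.007,0.001,0,0,0,0,255],
    [0.009,0.001,0,0,0,0,255],
    [0.009,0.001,0,0,0,0,255]
  ]
}}

```text
t: 4.0
tool_pos: [0.583, 0.0409, 0.0713]
tcp_rot: [[0.993, 0.119, 0.001], [0.119, -0.993, 0.0], [0.001, -0.0, -1.0]]
ft_force: [0.2, -0.1, -0.2]
width: -0.0
grip_force: 0.0
```

```bash
python3 eye.py pics/w4.png .606 -.025
python3 - <<'E'
import cv2
i=cv2.imread("pics/w4.png")
cv2.imwrite("pics/w4c.png",cv2.resize(i[180:310,330:520],None,fx=4,fy=4,interpolation=cv2.INTER_CUBIC))
E
```

```text
4.05 [0.58304614 0.04092915 0.07140178] [0.36 0.31 0.18]
pred 444 252
[ 32  30  26  27 315] [446.2 251.8] [ 0.6061 -0.0262  0.092 ]
```

View pics/w4c.png

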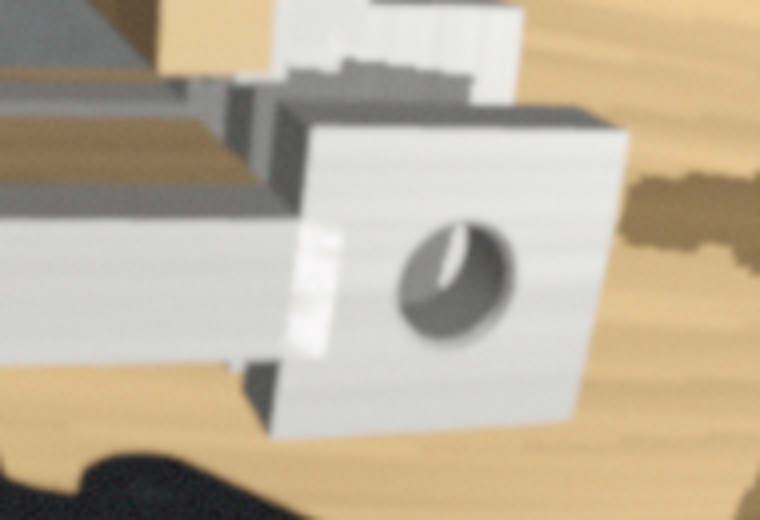

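The enlarged view shows the top eye's hole centred near image (444,251), which is world x ≈0.607. It needs about 2.4 mm more at the eye to stand over the middle hole. I'll make the last nudge, then retreat and go above the pin.

Call:
{"method": "drive_tool", "body": {
  "deltas": [
    [0.001,0,0,0,0,0,255],
    [0.0018,0,0,0,0,0,255],
    [0.0018,0,0,0,0,0,255],
    [-0.02,0,0,0,0,0,255],
    [-0.06,0,0.03,0,0,0,255],
    [-0.07,-0.02,0.09,0,0,0,255],
    [-0.08,-0.08,0.13,0,0,-0.04,0],
    [-0.09,-0.14,0.13,0,0,-0.08,0],
    [-0.091,-0.2,0.13,0,0,-0.12,0],
    [-0.0915,-0.26,0.13,0,0,-0.16,0],
    [-0.092,-0.312,0.13,0,0,-0.185,0],
    [-0.092,-0.312,0.13,0,0,-0.185,0]
  ]
}}

```text
t: 5.55
tool_pos: [0.4905, -0.2748, 0.2016]
tcp_rot: [[0.998, -0.07, 0.001], [-0.07, -0.998, -0.001], [0.001, 0.001, -1.0]]
ft_force: [-0.7, 0.3, -0.5]
width: 0.999
grip_force: 0.0
```

Run:
```python
from h import *
import pickle
f=grab("wrist","pics/w5.png");pickle.dump(f,open("w5.pkl","wb"));s=r.sense()
print(s["t"],s["tool_pos"],s["width"],s["tcp_rot"].round(3).tolist())
print(proj(f,[.4915,-.271,.126],1),proj(f,s["tool_pos"],1),[proj(f,p,1).round() for p in([.528,-.274,.08],[.458,-.269,.08],[.609,-.025,.092])])
```

```text
5.6 [ 0.49052141 -0.27276189  0.20125514] 0.9987180686277317 [[0.998, -0.068, 0.0], [-0.068, -0.998, -0.0], [0.0, 0.0, -1.0]]
[283.27802446 219.22267955] [284.75447215 266.30980297] [array([284., 160.]), array([285., 241.]), array([ 25., 109.])]
```

View pics/w5.png

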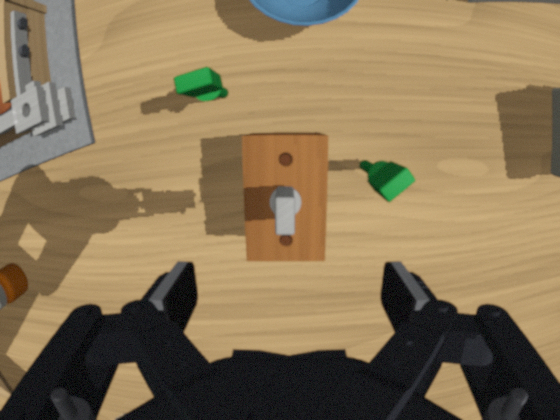

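The view from above the pin shows the steel handle and collar centred under the open gripper at (285,215), in line with the block. The block's side holes are at (285,159) and (286,240), so the pin is at about (0.4925,-0.272). The green ones are clear at (200,83) and (390,180). I'll descend and grip.

Call:
{"method": "drive_tool", "body": {
  "deltas": [
    [0.002,0,-0.03,0,0,0,0],
    [0.002,0.0005,-0.06,0,0,0,0],
    [0.002,0.0005,-0.09,0,0,0,0],
    [0.002,0.0005,-0.105,0,0,0,0],
    [0.002,0.0005,-0.112,0,0,0,0],
    [0.002,0.0005,-0.112,0,0,0,0],
    [0.002,0.0005,-0.112,0,0,0,255],
    [0.002,0.0005,-0.112,0,0,0,255],
    [0.002,0.0005,-0.112,0,0,0,255],
    [0.002,0.0005,-0.112,0,0,0,255],
    [0.002,0.0005,-0.112,0,0,0,255],
    [0.002,0.0005,-0.112,0,0,0,255]
  ],
  "squeeze": 60
}}

```text
t: 7.1
tool_pos: [0.4929, -0.2709, 0.0896]
tcp_rot: [[0.998, -0.065, 0.0], [-0.065, -0.998, -0.0], [0.0, 0.0, -1.0]]
ft_force: [-0.3, -0.1, 2.7]
width: 0.152
grip_force: 58.6
```

Call:
{"method": "drive_tool", "body": {
  "deltas": [
    [0,0,0.01,0,0,0,255],
    [0,0,0.03,0,0,0,255],
    [0,0,0.055,0,0,0,255],
    [0,0,0.085,0,0,0,255],
    [0,0,0.115,0,0,0,255],
    [0,0,0.13,0,0,0,255],
    [0,0,0.13,0,0,0,255],
    [0,0,0.13,0,0,0,255]
  ]
}}

```text
t: 8.1
tool_pos: [0.4921, -0.27, 0.2179]
tcp_rot: [[0.998, -0.065, -0.002], [-0.065, -0.998, 0.002], [-0.002, -0.002, -1.0]]
ft_force: [-0.0, 0.2, -0.6]
width: 0.155
grip_force: 59.6
```

Run:
```python
from h import *
import pickle
f=grab("wrist","pics/w6.png");pickle.dump(f,open("w6.pkl","wb"));s=r.sense()
t=s["tool_pos"];R=s["tcp_rot"];print(s["t"],t,s["width"],s["grip_force"],s["ft_force"])
print("tip,collar pred",proj(f,t+R[:,2]*.0813,1),proj(f,t+R[:,2]*.0093,1))
g=grab("side","pics/s6.png")
print("side tip, collar",proj(g,t+R[:,2]*.0813),proj(g,t+R[:,2]*.0093))
a=cv2.resize(f["pixels"][100:300,200:370],None,fx=2.3,fy=2.3,interpolation=3)
u,v=proj(g,t+R[:,2]*.05).astype(int);b=cv2.resize(g["pixels"][v-50:v+50,max(u-40,0):u+45],None,fx=4.6,fy=4.6,interpolation=3)
print(u,v,a.shape,b.shape);cv2.imwrite("pics/c6.png",np.hstack([a,b]))
```

```text
8.15 [ 0.49200882 -0.26998956  0.217668  ] 0.15305411322991605 59.571810364723206 [ 0.74498814  0.13247126 -1.47581808]
tip,collar pred [288.87577157 217.82185652] [288.94412198 258.5404212 ]
side tip, collar [294.25815281 315.7383502 ] [295.79375764 297.21648374]
294 308 (460, 391, 3) (460, 391, 3)
```

View pics/c6.png

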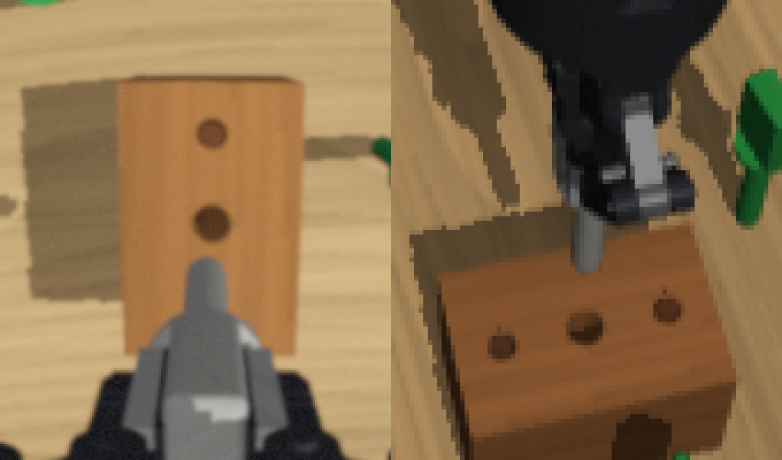

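The pin is held straight. Its tip is at image (289.6,215) against a predicted (288.9,218), so it is within about 1 mm of the tool axis. I'll move to hover over the top eye.

Call:
{"method": "drive_tool", "body": {
  "deltas": [
    [0.02,0.04,0,0,0,0,255],
    [0.045,0.095,0,0,0,0,255],
    [0.072,0.15,0,0,0,0,255],
    [0.098,0.205,0,0,0,0,255],
    [0.112,0.235,0,0,0,0,255],
    [0.117,0.245,-0.01,0,0,0,255],
    [0.117,0.245,-0.025,0,0,0,255],
    [0.117,0.245,-0.03,0,0,0,255],
    [0.117,0.245,-0.03,0,0,0,255],
    [0.117,0.245,-0.03,0,0,0,255]
  ]
}}

```text
t: 9.45
tool_pos: [0.6099, -0.0265, 0.1898]
tcp_rot: [[0.998, -0.066, 0.001], [-0.066, -0.998, -0.0], [0.001, 0.0, -1.0]]
ft_force: [-0.2, -1.1, -1.9]
width: 0.154
grip_force: 59.6
```

```bash
cat > hov.py <<'E'
from h import *
import sys
f=grab("wrist");s=r.sense();g=grab("side")
t=s["tool_pos"];R=s["tcp_rot"];tip=t+R[:,2]*.0813;print(s["t"],t,"tip",tip,s["ft_force"].round(2),s["grip_force"])
print("wrist tip",proj(f,tip,1),"eye",proj(f,[.6094,-.025,.092],1));print("side tip",proj(g,tip),"eye",proj(g,[.6094,-.025,.092]))
u,v=proj(f,tip,1).astype(int);x0,y0=u-80,v-80;a=cv2.resize(f["pixels"][y0:y0+130,x0:x0+160],(400,325),interpolation=3)
p,q=proj(g,tip).astype(int);p0,q0=p-40,q-40;b=cv2.resize(g["pixels"][q0:q0+65,p0:p0+80],(400,325),interpolation=3)
print("crop origins",(x0,y0,2.5),(p0,q0,5));cv2.imwrite(sys.argv[1],np.hstack([a,b]))
E
python3 hov.py pics/c7.png
```

```text
9.5 [ 0.6099987  -0.02634176  0.18991617] tip [ 0.61008654 -0.02636714  0.10861622] [-0.83 -1.02 -1.34] 59.60382878780365
wrist tip [288.72516095 217.66889254] eye [287.01026268 212.40537828]
side tip [310.57850825 208.70761166] eye [309.63323616 212.90498584]
crop origins (np.int64(208), np.int64(137), 2.5) (np.int64(270), np.int64(168), 5)
```

View pics/c7.png

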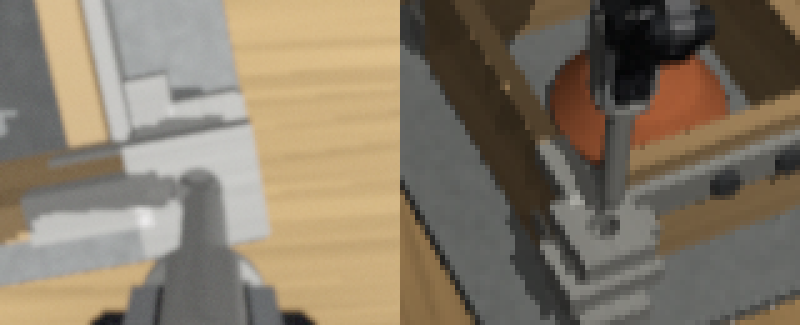

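The tip hangs directly above the top eye. The hole shows as the dark rim around wrist (288,214) and at side (311,213), within about 1–2 mm of the axis. I'll correct slightly and ease the tip into the top eye.

Call:
{"method": "drive_tool", "body": {
  "deltas": [
    [-0.001,0.001,-0.003,0,0,0,255],
    [-0.001,0.001,-0.008,0,0,0,255],
    [-0.001,0.001,-0.012,0,0,0,255],
    [-0.001,0.001,-0.015,0,0,0,255],
    [-0.001,0.001,-0.018,0,0,0,255],
    [-0.001,0.001,-0.02,0,0,0,255]
  ]
}}

```text
t: 10.3
tool_pos: [0.6087, -0.0246, 0.1691]
tcp_rot: [[0.998, -0.065, -0.0], [-0.065, -0.998, 0.0], [-0.0, -0.0, -1.0]]
ft_force: [-1.0, 0.2, -1.7]
width: 0.152
grip_force: 59.6
```

The tip is 4 mm inside with no contact force. Continuing.

Call:
{"method": "drive_tool", "body": {
  "deltas": [
    [0,0,-0.002,0,0,0,255],
    [0,0,-0.004,0,0,0,255],
    [0,0,-0.006,0,0,0,255],
    [0,0,-0.006,0,0,0,255]
  ]
}}

```text
t: 10.8
tool_pos: [0.6086, -0.0246, 0.1631]
tcp_rot: [[0.998, -0.065, -0.0], [-0.065, -0.998, 0.0], [-0.0, -0.0, -1.0]]
ft_force: [-0.7, 0.6, -2.4]
width: 0.156
grip_force: 59.6
```

Call:
{"method": "drive_tool", "body": {
  "deltas": [
    [0,0,-0.003,0,0,0,255],
    [0,0,-0.006,0,0,0,255],
    [0,0,-0.009,0,0,0,255],
    [0,0,-0.011,0,0,0,255],
    [0,0,-0.011,0,0,0,255]
  ]
}}

```text
t: 11.42
tool_pos: [0.6086, -0.0246, 0.152]
tcp_rot: [[0.998, -0.065, -0.0], [-0.065, -0.998, 0.0], [-0.0, -0.0, -1.0]]
ft_force: [0.2, -0.1, -2.0]
width: 0.152
grip_force: 59.6
```

Through the top eye freely, with the tip at 0.0707. Now I'll feel for the middle eye in 1 mm steps.

Call:
{"method": "drive_tool", "body": {
  "deltas": [
    [0,0,-0.001,0,0,0,255],
    [0,0,-0.002,0,0,0,255],
    [0,0,-0.003,0,0,0,255],
    [0,0,-0.004,0,0,0,255],
    [0,0,-0.004,0,0,0,255]
  ]
}}

```text
t: 12.05
tool_pos: [0.6087, -0.0246, 0.1482]
tcp_rot: [[0.998, -0.065, -0.0], [-0.065, -0.998, 0.0], [-0.0, -0.0, -1.0]]
ft_force: [0.2, 0.2, -1.7]
width: 0.155
grip_force: 59.6
```

Call:
{"method": "drive_tool", "body": {
  "deltas": [
    [0,0,-0.001,0,0,0,255],
    [0,0,-0.002,0,0,0,255],
    [0,0,-0.003,0,0,0,255],
    [0,0,-0.003,0,0,0,255]
  ]
}}

```text
t: 12.55
tool_pos: [0.6087, -0.0247, 0.1452]
tcp_rot: [[0.998, -0.065, -0.0], [-0.065, -0.998, 0.0], [-0.0, -0.0, -1.0]]
ft_force: [0.5, 0.9, -1.7]
width: 0.16
grip_force: 59.6
```

Call:
{"method": "drive_tool", "body": {
  "deltas": [
    [0,0,-0.001,0,0,0,255],
    [0,0,-0.002,0,0,0,255],
    [0,0,-0.003,0,0,0,255],
    [0,0,-0.004,0,0,0,255],
    [0,0,-0.004,0,0,0,255]
  ]
}}

```text
t: 13.18
tool_pos: [0.6087, -0.0246, 0.1411]
tcp_rot: [[0.998, -0.065, -0.0], [-0.065, -0.998, 0.0], [-0.0, -0.0, -1.0]]
ft_force: [0.3, 0.9, -2.0]
width: 0.155
grip_force: 59.6
```

In the middle eye with full shaft diameter and no resistance. I'll go on to just above the lower eye.

Call:
{"method": "drive_tool", "body": {
  "deltas": [
    [0,0,-0.003,0,0,0,255],
    [0,0,-0.006,0,0,0,255],
    [0,0,-0.009,0,0,0,255],
    [0,0,-0.012,0,0,0,255],
    [0,0,-0.014,0,0,0,255],
    [0,0,-0.014,0,0,0,255]
  ]
}}

```text
t: 13.92
tool_pos: [0.6086, -0.0246, 0.127]
tcp_rot: [[0.998, -0.065, -0.0], [-0.065, -0.998, 0.0], [-0.0, -0.0, -1.0]]
ft_force: [-0.7, -0.8, -1.0]
width: 0.155
grip_force: 59.6
```

Call:
{"method": "drive_tool", "body": {
  "deltas": [
    [0,0,-0.001,0,0,0,255],
    [0,0,-0.002,0,0,0,255],
    [0,0,-0.003,0,0,0,255],
    [0,0,-0.004,0,0,0,255],
    [0,0,-0.005,0,0,0,255],
    [0,0,-0.005,0,0,0,255]
  ]
}}

```text
t: 14.68
tool_pos: [0.6087, -0.0246, 0.1221]
tcp_rot: [[0.998, -0.065, -0.0], [-0.065, -0.998, 0.0], [-0.0, -0.0, -1.0]]
ft_force: [-0.2, 0.5, -0.7]
width: 0.156
grip_force: 59.6
```

Call:
{"method": "drive_tool", "body": {
  "deltas": [
    [0,0,-0.001,0,0,0,255],
    [0,0,-0.002,0,0,0,255],
    [0,0,-0.003,0,0,0,255],
    [0,0,-0.004,0,0,0,255],
    [0,0,-0.005,0,0,0,255],
    [0,0,-0.005,0,0,0,255]
  ]
}}

```text
t: 15.42
tool_pos: [0.6087, -0.0246, 0.1172]
tcp_rot: [[0.998, -0.065, -0.0], [-0.065, -0.998, 0.0], [-0.0, -0.0, -1.0]]
ft_force: [-0.3, -0.3, -0.7]
width: 0.156
grip_force: 59.6
```

Call:
{"method": "drive_tool", "body": {
  "deltas": [
    [0,0,-0.002,0,0,0,255],
    [0,0,-0.005,0,0,0,255],
    [0,0,-0.008,0,0,0,255],
    [0,0,-0.01,0,0,0,255],
    [0,0,-0.012,0,0,0,255],
    [0,0,-0.013,0,0,0,255],
    [0,0,-0.013,0,0,0,255]
  ]
}}

```text
t: 16.3
tool_pos: [0.6087, -0.0246, 0.1042]
tcp_rot: [[0.998, -0.065, -0.0], [-0.065, -0.998, 0.0], [-0.0, -0.0, -1.0]]
ft_force: [0.1, 0.0, -1.8]
width: 0.157
grip_force: 59.6
```

Threaded through all three eyes, with about 3 mm left to the collar. I'll lower in half-millimetre steps until it touches.

Call:
{"method": "drive_tool", "body": {
  "deltas": [
    [0,0,-0.001,0,0,0,255],
    [0,0,-0.0015,0,0,0,255],
    [0,0,-0.002,0,0,0,255],
    [0,0,-0.0025,0,0,0,255],
    [0,0,-0.0025,0,0,0,255]
  ]
}}

```text
t: 16.92
tool_pos: [0.6087, -0.0247, 0.1017]
tcp_rot: [[0.998, -0.065, -0.0], [-0.065, -0.998, 0.0], [-0.0, -0.0, -1.0]]
ft_force: [0.5, 1.1, -1.4]
width: 0.155
grip_force: 59.6
```

Call:
{"method": "drive_tool", "body": {
  "deltas": [
    [0,0,-0.0005,0,0,0,255],
    [0,0,-0.001,0,0,0,255],
    [0,0,-0.001,0,0,0,255]
  ]
}}

```text
t: 17.3
tool_pos: [0.6093, -0.0246, 0.1016]
tcp_rot: [[0.998, -0.065, 0.001], [-0.065, -0.998, -0.0], [0.001, -0.0, -1.0]]
ft_force: [-0.1, 0.4, 3.7]
width: 0.155
grip_force: 60.4
```

The collar has touched: the force rose from about -1.8 to +3.7 N and the descent stopped. Releasing and rising.

Call:
{"method": "drive_tool", "body": {
  "deltas": [
    [0,0,0.0005,0,0,0,255],
    [0,0,0.0005,0,0,0,120],
    [0,0,0.0005,0,0,0,0],
    [0,0,0.0005,0,0,0,0],
    [0,0,0.0005,0,0,0,0],
    [0,0,0.0005,0,0,0,0],
    [0,0,0.02,0,0,0,0],
    [0,0,0.05,0,0,0,0],
    [0,0,0.09,0,0,0,0],
    [-0.02,0,0.12,0,0,0,0],
    [-0.03,0,0.13,0,0,0,0],
    [-0.03,0,0.13,0,0,0,0]
  ]
}}

```text
t: 18.8
tool_pos: [0.5787, -0.0247, 0.2316]
tcp_rot: [[0.998, -0.065, 0.002], [-0.065, -0.998, -0.0], [0.002, 0.0, -1.0]]
ft_force: [0.6, 0.1, 0.0]
width: 0.999
grip_force: 0.0
```

Run:
```python
from h import *
s=r.sense();print(s["t"],s["tool_pos"],s["width"],s["ft_force"])
f=grab("wrist");g=grab("side")
P=np.array([.609,-.025,.092])
u,v=proj(f,P,1).astype(int);a=cv2.resize(f["pixels"][max(v-70,0):,max(u-80,0):][:130,:160],(400,325),interpolation=3)
p,q=proj(g,P).astype(int);b=cv2.resize(g["pixels"][q-45:q+20,p-40:p+40],(400,325),interpolation=3)
print(u,v,p,q,"side collar top/handle top pred",proj(g,P+[0,0,.004]),proj(g,P+[0,0,.046]));cv2.imwrite("pics/c9.png",np.hstack([a,b]))
```

```text
18.8 [ 0.5786776  -0.02466902  0.23164488] 0.9992790950740718 [0.55637732 0.08478348 0.02687064]
286 165 309 212 side collar top/handle top pred [309.57533795 211.85227082] [310.7528913  199.92839958]
```

View pics/c9.png

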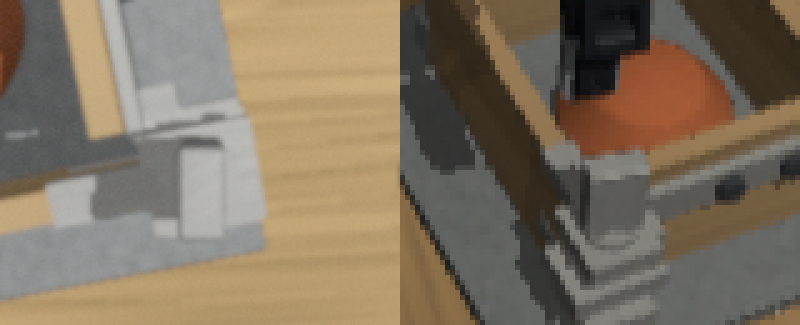

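The pin stands upright with its collar flat on the top eye (side crop 613,240). The gate is shut and the gripper is clear, so I'm handing in.

```bash
python3 -c "
from cell import r; print(r.finish_job())"
```

```text
the job is handed in; nothing more can be done
None
```

The gate is shut, and the steel pin is threaded through all three eyes with its collar on the top eye and released; I handed the job in at about 19 s, with the highest force I saw under 4 N and the mug, bowl and jar not approached.

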